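# Lock the card reader's sloping cover with its T-key

## Task

The reader's sloping cover is missing its last T-key. Take the loose key from the black parking block, pass its crossbar through the slot in the middle of the cover until the flange lies flat on it, turn the key a quarter turn so that the crossbar holds behind the cover, and let go. Leave the dropper bottles standing where they are.

Things in the scene. Friction and masses are not known exactly. Their poses are not given: they have to be found in the camera images.
- key: loose T-key, 79 mm long, 120 g. Grey handle wing 60 (y) x 16 (x) x 50 mm tall (z = 6 to 56) on a round steel flange, 36 mm wide, 6 thick. Origin on the stem axis at the flange's underside; z along the stem, out through the handle. It starts upright in the parking block's slot, flange resting on the block's top, foot hidden in the slot (see key_foot)
- key_foot (a point): centre of the end face of the key's foot, 23 mm below its origin on the stem axis. The foot is a 12 mm round stem ending in a crossbar 44 mm long (y, parallel to the handle wing) x 12 mm wide (x) x 10 mm high (z = -23 to -13 mm in the key's frame)
- cover: reader's flat white sloping cover, 190 mm up the slope (x) x 248 wide (y), 8 thick, 30 degrees from level, fixed. At its middle a through slot 50 mm long (y, level) x 16 mm wide (x), edged in grey, free 22 mm deep behind the cover. Origin: slot centre on the outer face; z out of the face, x up the slope. Two like keys, fixed, already fitted, stand 58 mm up the slope, 88 mm to either side
- reader: white card reader carrying the cover, fixed to the bench: 220 mm deep (x) x 260 mm wide (y) x 155 mm high at its flat rear deck; its low front faces its own -x. Origin at the centre of its underside, z up. The slot's centre lies at x = -10, y = 0, z = 107.5 mm
- block: black parking block fixed to the bench, 95 (x) x 150 (y) x 45 mm high. In the middle of its top a slot 18 (x) x 52 (y) mm, 32 deep, holds the key at the start; two rows of yellow pipette tips, 12 mm high, stand at its -y end, 47 and 62 mm from the middle. Origin at the centre of its underside, z up
- bottle_a: loose dropper bottle standing on the bench, 30 mm diameter, 80 mm tall with a tapered nozzle; origin at the centre of its underside, z up along it. A bystander
- bottle_b: loose dropper bottle standing on the bench, 30 mm diameter, 80 mm tall with a tapered nozzle; origin at the centre of its underside, z up along it. A bystander
- bottle_c: loose dropper bottle standing on the bench, 30 mm diameter, 80 mm tall with a tapered nozzle; origin at the centre of its underside, z up along it. A bystander
- bottle_d: loose dropper bottle standing on the bench, 30 mm diameter, 80 mm tall with a tapered nozzle; origin at the centre of its underside, z up along it. A bystander
Not all that is in view belongs to the job. Of the things that look like the key, the smallest one is meant.

How it is judged:
By the outcome, as a careful person would: the job done as asked, in the order asked, and still so for the second after the job is handed in, with the robot touching nothing.
It also fails if it takes over 59 s, if anything falls off the work surface, if the arm or the gripper's body presses on something with over 40 N, if the wrist force passes 120 N, or if a joint passes its speed limit or range.

## Robot

A 6-joint arm with a two-finger parallel gripper is mounted at the origin on the work surface. World frame = base frame: x ahead of the robot, y to its left, z up, the work surface at z = 0. Lengths are in mm, angles in rad, forces in N, time in s.
With the tool pointing down it reaches from about 275 to 1000 mm from the base axis. Payload 8.4 kg.
Tool frame: the origin (TCP) lies between the finger pads; the fingertips stand r.nose_length ahead of it and the grasp point (between the pads) lies 8 mm behind it (r.nose_length is the distance from the TCP to the fingertips, in mm); y points along the fingers, x is the direction in which the jaws open and shut, and the axes are right-handed (so a half turn about y gives the same grasp; the last joint's range is limited). The gripper opens to 85 mm and grips with 20 to 120 N. Pads are 22 mm wide; open, the fingers measure 114 mm over their backs; the gripper's body (76 mm by 85 mm) begins 54 mm behind the grasp point. The pads swing forward as they close: fully open they stand 13 mm farther back than shut.
Start: joints at [-1.347, 0.353, 1.633, -0, 1.155, -0.002], TCP at [139.927, -609.137, 242.281] pointing down, gripper open.
Joint ranges: [-2.63, 2.63], [-0.92, 2.1], [0.06, 2.66], [-1.3, 4.44], [0, 2.69], [-3.02, 3.02]. Speed limits (rad/s): [2.22, 2.22, 2.79, 3.14, 3.14, 3.14].

## Interface

Orientations are given as [roll, pitch, yaw] about the fixed x, y, z axes, in that order (R = Rz(yaw) Ry(pitch) Rx(roll)).
In Python, from rig import r, cams, order gives the robot as it stands. The module is installed in compiled form; this text tells all that it offers.
- The arm moves only by the shell command python3 -m crank 'ROWS' [FORCE]. ROWS is JSON, a list of rows, each a list of 7 numbers: the turn, a rotation vector about the tool's x, y, z in degrees, then the shift along the tool's x, y, z in cm, then the opening, from -1 (shut) to 1 (fully open). A call has exactly 10 rows; each row shifts and turns the pose as measured when the row begins, along the tool's axes as they then stand; what a row does not reach is not made up. A row lasts 1/12 s, in which the tool goes at most 41.7 mm and 7.16 degrees, less where a joint would pass 70% of its speed; a pose out of reach is approached as far as the arm can. A call with a gripper value outside its range is refused whole. The fingers move at their own pace and stop on an object; FORCE is the grip in N (left out, the last holds). Time passes only in rows, so rows that do not move let the fingers close, or fill a call up. It gives the time, the measured TCP pose, the force and the opening at its end, in the units of the state.
- r.sense(): the state, without advancing time (a new reading comes with each control period).
- cams.grab_frame(name): name is "scene" or "top" or "wrist"; returns the picture (384x512x3 uint8, blue, green, red); there is no depth.
- cams.camera_info(name): a dict with "intrinsics" (3x3 intrinsics, pixels), "view" (4x4, takes a point from world to camera coordinates); the wrist camera has in their place "hand_eye" (4x4, takes a point from camera to tool coordinates, whose origin is the TCP and whose axes are the tool frame's). Camera axes: x right, y up, looking along -z (the intrinsics and any distortion apply to the point x, -y, -z); pixel columns grow to the right and rows downward; lengths in mm; the calibration is good to about 2 mm. A picture is of the moment at which its call begins: read the wrist's pose just before it. camera_info takes no time and is no camera call.
- order.sign_off(): hands the job in, once; it reports no verdict.
The state is a dict: "clock": time; "qpos": joint angles; "qvel": joint speeds; "joint_efforts": joint torques, N m; "eef_pos": TCP position; "tcp_rot": TCP orientation; "contact_force": force on the tool from outside, world axes, zero at the start; "wrist_torque": the same for the moment, N m; "opening": opening from 0.0 (shut) to 1.0 (fully open).
Only numpy, scipy, OpenCV 4.12 (cv2) and the standard library are available. Lean on these libraries where they do the work, as an engineer would, in place of code of your own. Each camera call takes 0.05 s, during which the arm holds its last target.

## Working session

There is one attempt and no reset: what is moved stays moved. The work goes in short steps, Python scripts to look and compute and a shell command to move; the robot and the scene stay as the last step left them, time stands still between calls to the robot, and variables do not carry over. Pictures are saved under pics/ and viewed, and the job is handed in when it is done.

```bash
mkdir -p pics; ls; python3 - <<'E'
from rig import r,cams,order
import cv2,numpy as np
np.set_printoptions(precision=4,suppress=True)
for n in ("scene","top","wrist"):
    cv2.imwrite(f"pics/{n}0.png",cams.grab_frame(n)); print(n,cams.camera_info(n))
print(r.sense(),r.nose_length)
E
```

```text
pics
scene {'intrinsics': array([[404.7915,   0.    , 254.0246],
       [  0.    , 404.7915, 191.3821],
       [  0.    ,   0.    ,   1.    ]]), 'view': array([[    0.6834,     0.7299,    -0.0166,  -344.6889],
       [   -0.4918,     0.477 ,     0.7284,   228.3122],
       [    0.5395,    -0.4896,     0.685 , -1296.8781],
       [    0.    ,     0.    ,     0.    ,     1.    ]])}
top {'intrinsics': array([[378.4565,   0.    , 258.8965],
       [  0.    , 378.4565, 188.9716],
       [  0.    ,   0.    ,   1.    ]]), 'view': array([[    0.0244,    -0.9992,     0.0331,   -80.085 ],
       [    0.9864,     0.0294,     0.1616,  -539.1471],
       [   -0.1625,     0.0287,     0.9863, -1012.8314],
       [    0.    ,     0.    ,     0.    ,     1.    ]])}
wrist {'intrinsics': array([[297.1981,   0.    , 255.8752],
       [  0.    , 297.1981, 186.1656],
       [  0.    ,   0.    ,   1.    ]]), 'hand_eye': array([[   1.    ,    0.0012,   -0.0004,    0.6349],
       [  -0.0007,    0.3205,   -0.9472, -132.8469],
       [  -0.001 ,    0.9472,    0.3205,   81.5343],
       [   0.    ,    0.    ,    0.    ,    1.    ]])}
{'clock': 0.15, 'qpos': array([-1.3474,  0.3535,  1.634 ,  0.    ,  1.1552, -0.0024]), 'qvel': array([-0.0004, -0.0029, -0.002 ,  0.0008,  0.0005, -0.0009]), 'joint_efforts': array([ -0.0012, -60.5637, -34.2337,  -0.0001,   0.0061,  -0.    ]), 'eef_pos': array([ 139.8581, -608.7871,  241.7273]), 'tcp_rot': array([-1.5708,  0.0011, -1.345 ]), 'contact_force': array([-1.0572,  0.1353, -0.4731]), 'wrist_torque': array([-0.0069, -0.0578, -0.0592]), 'opening': 0.9962841326985771} 11.0
```

View pictures.

View pics/scene0.png

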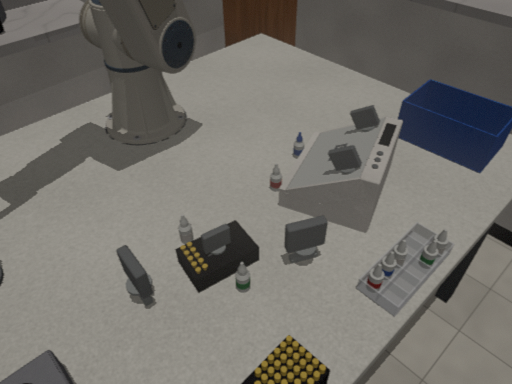

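View pics/top0.png

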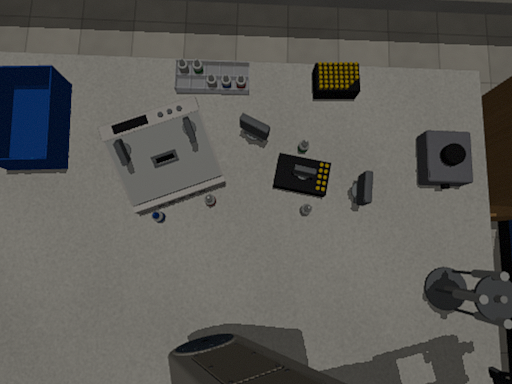

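View pics/wrist0.png

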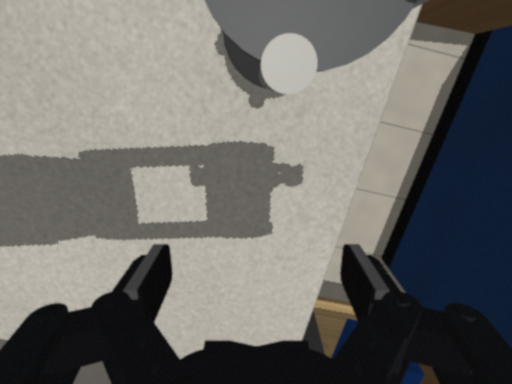

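```bash
python3 - <<'E'
import cv2
def c(n,x0,y0,x1,y1,o):
    im=cv2.imread(f"pics/{n}0.png")[y0:y1,x0:x1]
    s=min(800/(x1-x0),600/(y1-y0)); cv2.imwrite(f"pics/{o}.png",cv2.resize(im,None,fx=s,fy=s,interpolation=cv2.INTER_CUBIC)); print(o,s)
c("top",262,130,342,190+20,"c1"); c("top",95,90,235,225,"c2"); c("scene",165,205,265,290,"c3"); c("scene",260,90,410,210,"c4")
E
```

```text
c1 7.5
c2 4.444444444444445
c3 7.0588235294117645
c4 5.0
```

View pics/c1.png

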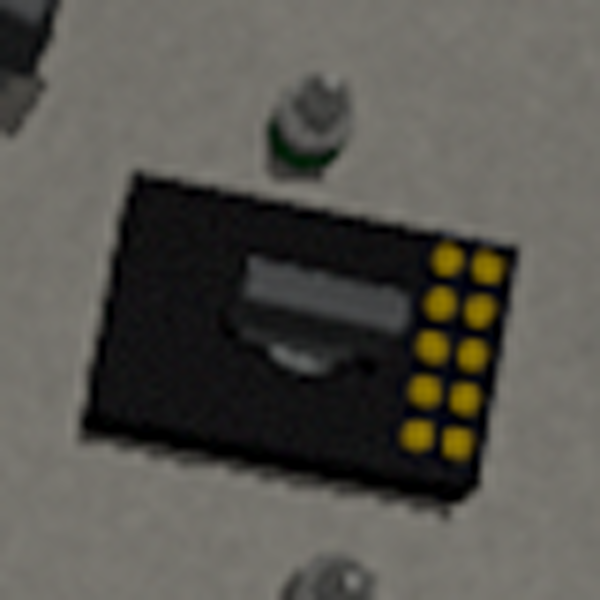

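View pics/c2.png

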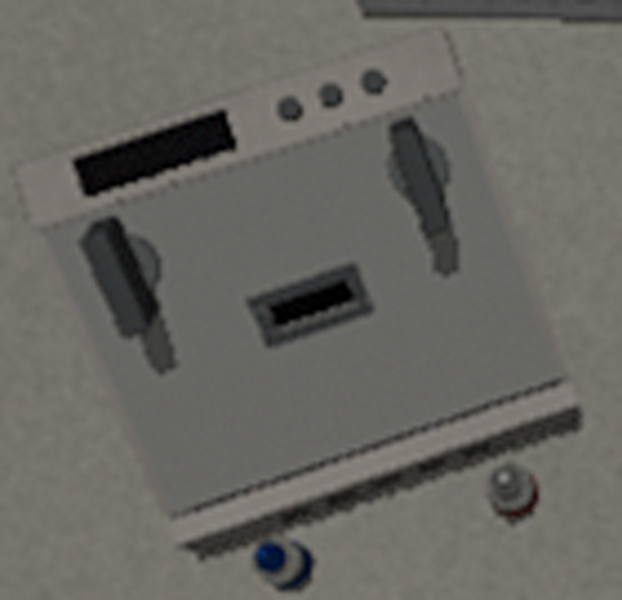

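View pics/c3.png

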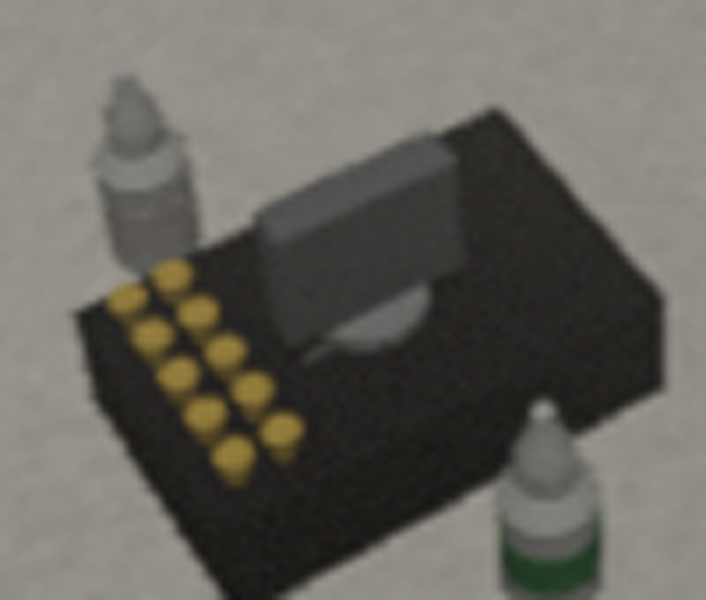

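View pics/c4.png

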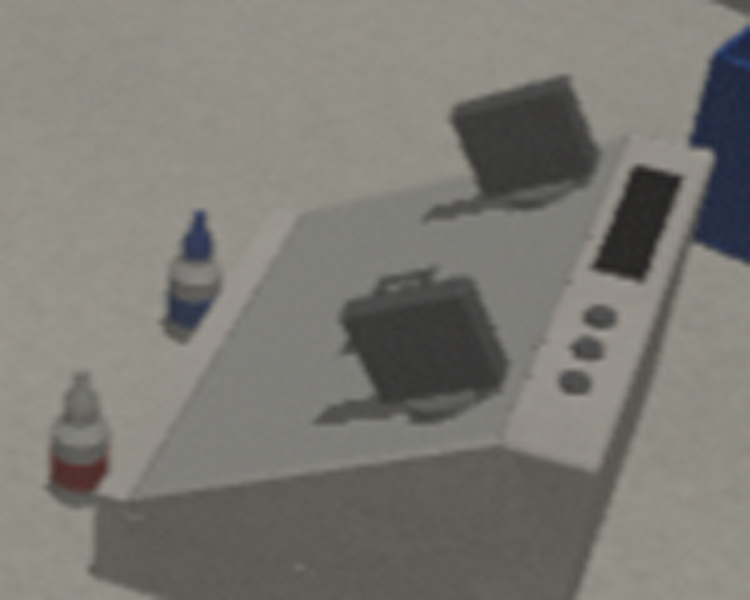

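```bash
cat > h.py <<'E'
from rig import r,cams,order
import cv2,numpy as np
from scipy.optimize import least_squares
from scipy.spatial.transform import Rotation as Ro
np.set_printoptions(precision=3,suppress=True)
def RT(p,e): 
    T=np.eye(4);T[:3,:3]=Ro.from_euler('xyz',e).as_matrix();T[:3,3]=p;return T
def proj(name,P,tool=None):
    i=cams.camera_info(name);K=i['intrinsics']
    V=i['view'] if tool is None else np.linalg.inv(tool@i['hand_eye'])
    P=np.atleast_2d(P);c=P@V[:3,:3].T+V[:3,3]
    return np.c_[K[0,0]*c[:,0]/-c[:,2]+K[0,2],K[1,1]*-c[:,1]/-c[:,2]+K[1,2]]
def zr(p,L): # p=x,y,z,yaw
    return np.asarray(L)@Ro.from_euler('z',p[3]).as_matrix().T+p[:3]
C30=Ro.from_euler('y',-np.pi/6).as_matrix()
def cov(L): return np.asarray(L,float)@C30.T+[-10,0,107.5]
E
cat > f1.py <<'E'
from h import *
def un(l,s,o): return np.array(l,float)/s+o
T=lambda l:un(l,7.5,[262,130]);S=lambda l:un(l,7.0588,[165,205])
T2=lambda l:un(l,4.4444,[95,90]);S2=lambda l:un(l,5,[260,90])
def fit(obs,x0,tag):
    f=lambda p:np.concatenate([(proj(n,zr(p,L))-px).ravel() for n,L,px in obs])
    s=least_squares(f,x0,loss='soft_l1');print(tag,s.x,np.degrees(s.x[3]));print(f(s.x).reshape(-1,2).round(1).tolist());return s.x
w=[[8,30,56],[8,-30,56],[-8,-30,56],[-8,30,56]]
k=fit([("top",w,T([(250,257),(412,290),(405,333),(243,298)])),("scene",[w[0],w[1],w[2],w[3]],S([(460,157),(277,240),(257,213),(428,133)]))],[560,-150,45,-.2],"key")
b=[[47.5,75,45],[47.5,-75,45],[-47.5,75,45]]
fit([("top",b,T([(137,175),(518,247),(85,425)])),("scene",[b[0],b[2]],S([(663,300),(495,107)]))],[560,-150,0,-.2],"block")
D=[[110,130,155],[110,-130,155]]
cv=cov([[95,124,0],[95,-124,0],[-95,124,0],[-95,-124,0]])
fit([("top",D,T2([(18,165),(445,33)])),("top",cv,T2([(50,225),(455,98),(175,515),(570,382)])),("top",cov([[0,0,0]]),T2([(311.5,304)])),
("scene",D,S2([(713,152),(597,470)])),("scene",cv,S2([(628,135),(505,443),(297,212),(130,498)]))],[600,200,0,.3],"reader")
E
python3 f1.py
```

```text
key [ 590.82  -187.118   41.082   -0.176] -10.111063784466772
[[-0.5, -0.4], [-0.3, -0.3], [-0.4, -0.3], [-0.7, -0.2], [-0.4, 0.3], [-0.6, 1.2], [-1.5, -0.1], [0.2, -1.1]]
block [ 588.564 -187.608   -5.213   -0.165] -9.43795461022662
[[-1.0, -0.3], [-0.3, 0.2], [-0.1, -1.5], [-0.8, -0.1], [-0.5, 0.2]]
reader [614.708 189.784  -4.26    0.376] 21.536028971044885
[[-1.1, 0.6], [0.2, -1.7], [-1.8, -0.1], [0.4, -2.6], [0.3, -0.2], [-2.1, -0.5], [0.4, 0.3], [-0.9, -0.1], [-1.6, 0.5], [0.3, 1.1], [-0.5, -0.8], [0.0, 1.5], [0.0, -0.6]]
```

```bash
python3 -m crank '[[0,-6.7,0,0,0,0,1],[0,-6.7,0,0,0,0,1],[0,-6.7,0,0,0,0,1],[0,-6.7,0,0,0,0,1],[0,-6.7,0,0,0,0,1],[0,-6.7,0,0,0,0,1],[0,-6.7,0,0,0,0,1],[0,-6.7,0,0,0,0,1],[0,-6.7,0,0,0,0,1],[0,-6.7,0,0,0,0,1]]'
```

```text
clock: 0.98
eef_pos: [139.4, -606.7, 238.3]
tcp_rot: [-1.564, 0.003, -0.124]
contact_force: [-0.3, -0.5, 0.5]
opening: 1.0
```

```bash
cat >> h.py <<'E'
def tcp(): s=r.sense();return RT(s['eef_pos'],s['tcp_rot'])
def togo(Tt,T=None):
    T=tcp() if T is None else T;D=np.linalg.inv(T)@Tt
    print("turn deg",np.degrees(Ro.from_matrix(D[:3,:3]).as_rotvec()).round(2),"shift cm",(D[:3,3]/10).round(3))
E
python3 -m crank '[[0,0,0,2,0.3,2.5,1],[0,0,0,2,0.3,2.5,1],[0,0,0,2,0.3,2.5,1],[0,0,0,2,0.3,2.5,1],[0,0,0,2,0.3,2.5,1],[0,0,0,2,0.3,2.5,1],[0,0,0,2,0.3,2.5,1],[0,0,0,2,0.3,2.5,1],[0,0,0,2,0.3,2.5,1],[0,0,0,2,0.3,2.5,1]]'
python3 -c "
from h import *
T=RT([590,-187,190],[-np.pi/2,0,np.radians(-10)]);togo(T);print(r.sense()['qpos'])"
```

```text
clock: 1.82
eef_pos: [370.6, -375.4, 206.3]
tcp_rot: [-1.565, 0.004, -0.122]
contact_force: [-0.4, 0.2, -0.4]
opening: 1.001
turn deg [-0.33  3.01 -0.25] shift cm [19.495  1.669 21.363]
[-0.796  0.246  1.872  0.002  1.031 -0.675]
```

```bash
python3 -m crank '[[0,0.5,0,2.1,0.17,2.3,1],[0,0.5,0,2.1,0.17,2.3,1],[0,0.5,0,2.1,0.17,2.3,1],[0,0.5,0,2.1,0.17,2.3,1],[0,0.5,0,2.1,0.17,2.3,1],[0,0.5,0,2.1,0.17,2.3,1],[0,0,0,2.1,0.17,2.3,1],[0,0,0,2.1,0.17,2.3,1],[0,0,0,2.1,0.17,2.3,1],[0,0,0,0,0,0,0.2]]'
python3 -c "
from h import *
T=RT([590,-187,190],[-np.pi/2,0,np.radians(-10)]);togo(T);T=tcp();np.save('Tw1.npy',T);im=cams.grab_frame('wrist');print(r.sense()['qpos'],T)
cv2.imwrite('pics/w1.png',cv2.resize(im,None,fx=1.5,fy=1.5,interpolation=cv2.INTER_CUBIC))"
```

```text
clock: 2.65
eef_pos: [600.7, -183.9, 188.4]
tcp_rot: [-1.563, 0.006, -0.174]
contact_force: [0.3, 0.9, -0.5]
opening: 0.884
turn deg [-0.45  0.05 -0.35] shift cm [-1.004 -0.161 -0.491]
[-0.305  0.413  1.672  0.007  1.065 -0.135] [[   0.985   -0.005    0.173  600.727]
 [  -0.173    0.009    0.985 -183.887]
 [  -0.006   -1.       0.008  188.37 ]
 [   0.       0.       0.       1.   ]]
```

View pics/w1.png

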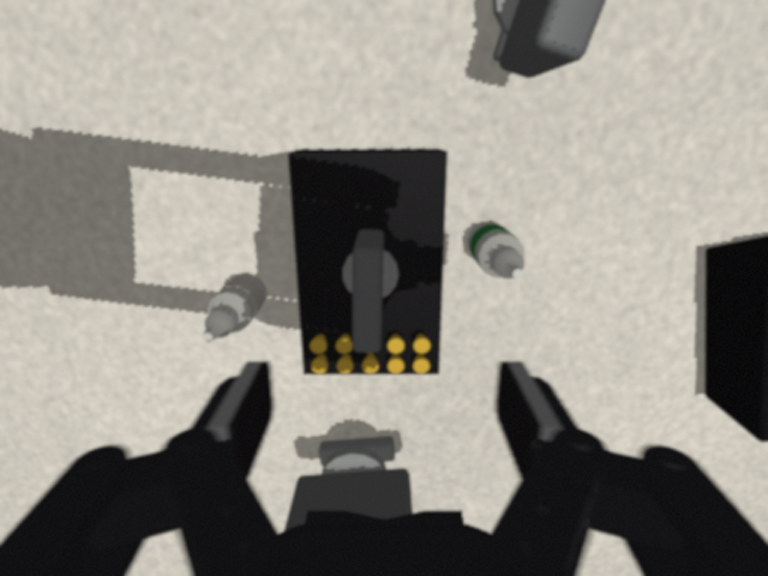

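```bash
cat > crop.py <<'E'
import sys,cv2
from h import *
def crop(name,out,x0,y0,x1,y1,im=None):
    im=cams.grab_frame(name) if im is None else im
    s=min(800/(x1-x0),600/(y1-y0)); s=int(s)
    cv2.imwrite(f"pics/{out}.png",cv2.resize(im[y0:y1,x0:x1],None,fx=s,fy=s,interpolation=cv2.INTER_CUBIC));print(out,s,x0,y0)
def un(l,s,x0,y0): return (np.array(l,float)+.5)/s-.5+[x0,y0]
E
python3 -c "
from crop import *
T=tcp();np.save('Tw1.npy',T);print(T[:3,3]);im=cams.grab_frame('wrist');cv2.imwrite('pics/w1raw.png',im)
crop('','w1c',180,90,310,260,im)"
```

```text
[ 598.761 -185.068  188.16 ]
w1c 3 180 90
```

View pics/w1c.png

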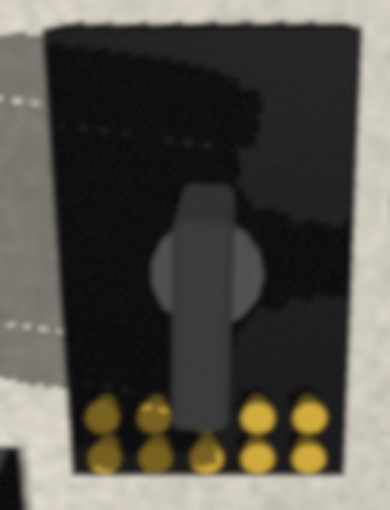

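```bash
cat > f2.py <<'E'
from crop import *
T=np.load('Tw1.npy')
W=lambda l:un(l,3,180,90)
TT=lambda l:un(l,7.5,262,130);S=lambda l:un(l,7.0588,165,205)
def fit(obs,x0,tag):
    f=lambda p:np.concatenate([(proj(n,zr(p,L),T if n=='wrist' else None)-px).ravel() for n,L,px in obs])
    s=least_squares(f,x0,loss='soft_l1');print(tag,s.x,np.degrees(s.x[3]));print(f(s.x).reshape(-1,2).round(1).tolist());return s.x
w=np.array([[8,30,56],[8,-30,56],[-8,-30,56],[-8,30,56]])
ow=[("wrist",np.r_[w,[[8,30,6],[-8,30,6]]],W([(235,222),(229,430),(171,428),(179,222),(235,185),(186,185)]))]
os=[("top",w,TT([(250,257),(412,290),(405,333),(243,298)])),("scene",w,S([(460,157),(277,240),(257,213),(428,133)]))]
k=fit(ow,[590,-187,45,-.17],'key wrist');k2=fit(os,k,'key ext');fit(ow+os,k,'all')
b=[[47.5,75,45],[47.5,-75,45],[-47.5,-75,45],[-47.5,75,45]]
ob=[('wrist',b,W([(359,30),(342,473),(75,473),(45,30)]))]
fit(ob,[590,-187,0,-.17],'block wrist')
fit([("top",np.array(b)[[0,1,3]],TT([(137,175),(518,247),(85,425)])),("scene",np.array(b)[[0,3]],S([(663,300),(495,107)]))],[590,-187,0,-.17],'block ext')
E
python3 f2.py
```

```text
key wrist [ 589.306 -189.856   38.065   -0.209] -11.989057725698727
[[0.5, 0.7], [-0.2, -0.1], [0.4, -0.1], [-1.2, -0.0], [0.4, 0.1], [-0.2, -0.5]]
key ext [ 590.914 -186.901   42.5     -0.175] -10.02059838591086
[[-0.1, -0.1], [0.1, -0.0], [0.0, -0.1], [-0.3, 0.1], [0.1, 0.2], [-0.1, 1.1], [-1.0, -0.2], [0.6, -1.2]]
all [ 589.883 -188.21    42.447   -0.205] -11.771660487576186
[[0.7, -0.1], [0.3, 0.4], [0.4, 0.5], [-1.3, -0.8], [0.6, -0.8], [-0.2, -1.4], [0.5, -0.0], [0.6, 0.7], [0.3, 0.6], [0.2, 0.2], [-0.6, 0.6], [-1.2, 1.0], [-1.9, -0.4], [0.2, -0.9]]
block wrist [ 588.606 -188.146   -2.051   -0.17 ] -9.712198323757024
[[0.5, -0.0], [0.2, -0.3], [-0.4, -0.2], [-0.3, 0.5]]
block ext [ 588.767 -187.237   -4.219   -0.159] -9.083204486157861
[[-0.8, 0.2], [0.0, 0.3], [0.3, -1.0], [-0.2, -0.2], [-0.1, 0.2]]
```

```bash
python3 -c "
from h import *
T=RT([589.8,-188,70],[-np.pi/2,0,np.radians(-10.5)]);togo(T)"
```

```text
turn deg [-0.38  0.53 -0.52] shift cm [-0.597 11.815 -0.391]
```

```bash
python3 -m crank '[[-0.4,0.5,-0.5,-0.6,0,-0.4,0],[0,0,0,0,1,0,0],[0,0,0,0,1,0,0],[0,0,0,0,1,0,0],[0,0,0,0,1,0,0],[0,0,0,0,0.5,0,0],[0,0,0,0,0,0,0],[0,0,0,0,0,0,0],[0,0,0,0,0,0,0],[0,0,0,0,0,0,0]]' 60
python3 -c "
from h import *
T=RT([589.8,-188,70],[-np.pi/2,0,np.radians(-10.5)]);togo(T);im=cams.grab_frame('wrist');
cv2.imwrite('pics/w2.png',cv2.resize(im,None,fx=1.5,fy=1.5,interpolation=cv2.INTER_CUBIC))"
```

```text
clock: 3.58
eef_pos: [583.7, -193.7, 136.8]
tcp_rot: [-1.572, 0.005, -0.19]
contact_force: [-1.1, 1.1, 0.0]
opening: 0.502
turn deg [ 0.09 -0.36 -0.26] shift cm [0.518 6.677 0.682]
```

View pics/w2.png

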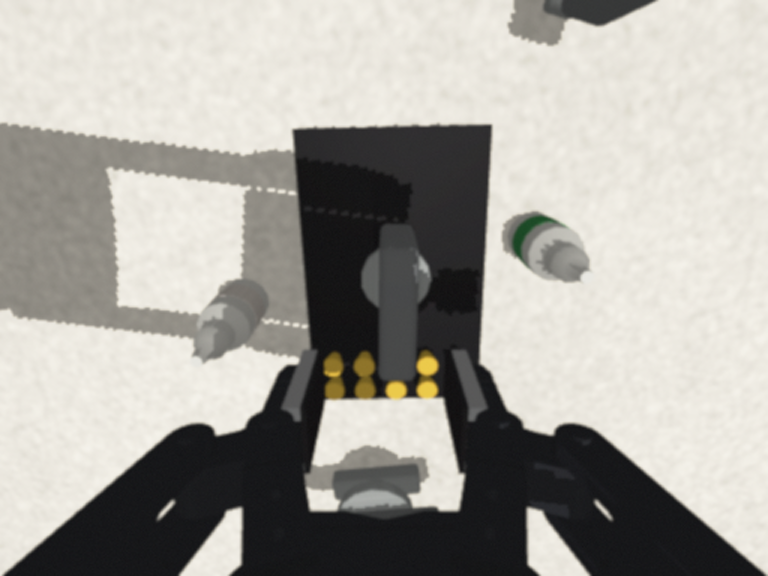

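```bash
python3 -m crank '[[0,-0.4,-0.2,0.5,0,0.7,0],[0,0,0,0,0.8,0,0],[0,0,0,0,0.8,0,0],[0,0,0,0,0.8,0,0],[0,0,0,0,0.8,0,0],[0,0,0,0,0,0,0],[0,0,0,0,0,0,0],[0,0,0,0,0,0,0],[0,0,0,0,0,0,0],[0,0,0,0,0,0,0]]' 60
python3 -c "
from h import *
T=RT([589.8,-188,70],[-np.pi/2,0,np.radians(-10.5)]);togo(T);T=tcp();np.save('Tw3.npy',T);im=cams.grab_frame('wrist');cv2.imwrite('pics/w3raw.png',im)
cv2.imwrite('pics/w3.png',cv2.resize(im[100:300,140:370],None,fx=3,fy=3,interpolation=cv2.INTER_CUBIC))"
```

```text
clock: 4.47
eef_pos: [591.4, -186.8, 101.7]
tcp_rot: [-1.573, -0.0, -0.181]
contact_force: [0.1, 0.2, -0.2]
opening: 0.501
turn deg [0.1  0.14 0.02] shift cm [-0.133  3.168 -0.144]
```

View pics/w3.png

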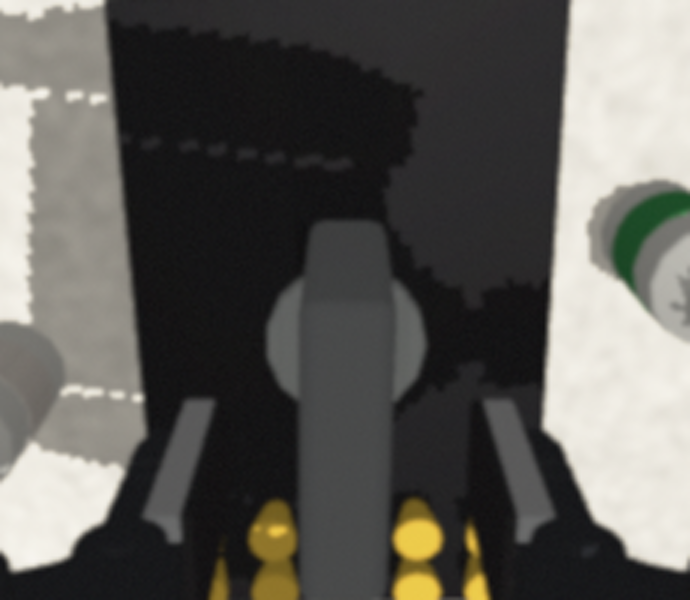

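```bash
python3 -m crank '[[0,0,0,-0.1,0.8,-0.1,0],[0,0,0,0,0.8,0,0],[0,0,0,0,0.8,0,0],[0,0,0,0,0.7,0,0],[0,0,0,0,0,0,0],[0,0,0,0,0,0,0],[0,0,0,0,0,0,0],[0,0,0,0,0,0,0],[0,0,0,0,0,0,0],[0,0,0,0,0,0,0]]' 60
python3 -c "
from h import *
T=RT([589.8,-188,70],[-np.pi/2,0,np.radians(-10.5)]);togo(T)"
```

```text
clock: 5.35
eef_pos: [590.3, -187.9, 67.6]
tcp_rot: [-1.573, -0.001, -0.181]
contact_force: [0.1, -0.4, -0.3]
opening: 0.5
turn deg [0.1  0.13 0.06] shift cm [-0.044 -0.244 -0.019]
```

```bash
python3 -m crank '[[0,0,0,0,-0.4,0,0],[0,0,0,0,0,0,-1],[0,0,0,0,0,0,-1],[0,0,0,0,0,0,-1],[0,0,0,0,0,0,-1],[0,0,0,0,0,0,-1],[0,0,0,0,0,0,-1],[0,0,0,0,0,0,-1],[0,0,0,0,0,0,-1],[0,0,0,0,0,0,-1]]' 60
python3 -c "
from h import *
print(tcp());np.save('Tg.npy',tcp());print(r.sense()['wrist_torque']);im=cams.grab_frame('wrist');cv2.imwrite('pics/w4raw.png',im)
cv2.imwrite('pics/w4.png',cv2.resize(im[100:300,140:370],None,fx=3,fy=3,interpolation=cv2.INTER_CUBIC))"
```

```text
clock: 6.18
eef_pos: [590.7, -188.0, 73.0]
tcp_rot: [-1.573, -0.002, -0.181]
contact_force: [0.0, 0.4, 1.6]
opening: 0.181
[[   0.984    0.002    0.18   590.705]
 [  -0.18    -0.002    0.984 -188.014]
 [   0.002   -1.      -0.002   72.97 ]
 [   0.       0.       0.       1.   ]]
[ 0.028  0.079 -0.009]
```

View pics/w4.png

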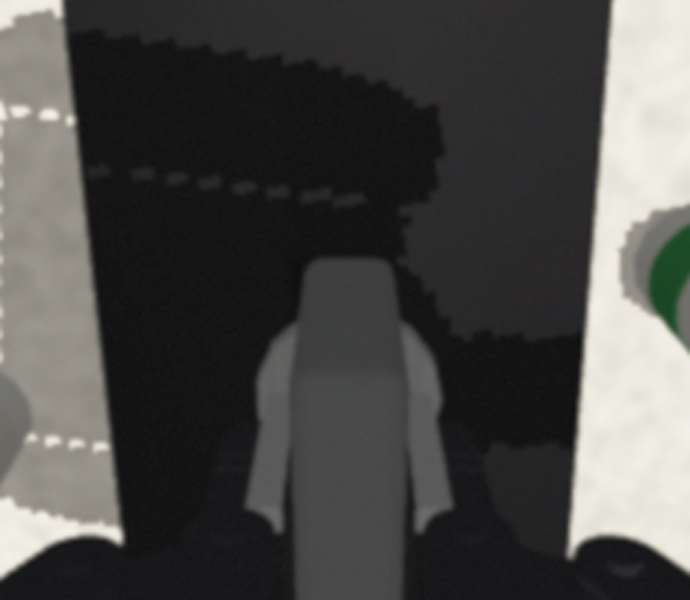

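```bash
cat > f3.py <<'E'
from crop import *
def keyfit(px,L,rot=True,x0=(0,30,0,0)):
    L=np.array(L,float)
    # tool coords: x=kx, z=ky, y=-kz
    M=np.array([[1,0,0],[0,0,-1],[0,1,0]])
    def pts(p):
        R=Ro.from_rotvec([0,p[3] if rot else 0,0]).as_matrix();return L@M.T@R.T+p[:3]
    f=lambda p:(proj('wrist',pts(p),np.eye(4))-px).ravel()
    s=least_squares(f,x0);print('key origin in tool',s.x[:3],'yaw deg',np.degrees(s.x[3]),'res',s.fun.round(2));return s.x
if __name__=='__main__':
    px=un([(291,372),(408,372),(390,258),(306,258)],3,140,100)
    L=[[-8,30,56],[8,30,56],[8,30,6],[-8,30,6]]
    keyfit(px,L);keyfit(px,L,False)
E
python3 f3.py
```

```text
key origin in tool [-0.803 35.187 -2.917] yaw deg 0.08399494817564616 res [ 0.12  0.16 -0.43  0.16  0.12 -0.22  0.31 -0.22]
key origin in tool [-0.76  35.187 -2.917] yaw deg 0.0 res [ 0.12  0.19 -0.43  0.13  0.12 -0.24  0.31 -0.2 ]
```

```bash
python3 -m crank '[[0,0,0,0,-0.5,0,-1],[0,0,0,0,-1,0,-1],[0,0,0,0,-1.5,0,-1],[0,0,0,0,-2,0,-1],[0,0,0,0,-2,0,-1],[0,0,0,0,-2,0,-1],[0,0,0,0,-2,0,-1],[0,0,0,0,-2,0,-1],[0,0,0,0,-2,0,-1],[0,0,0,0,0,0,-1]]' 80
python3 -c "
from crop import *
T=tcp();print(T[:3,3],r.sense()['tcp_rot']);np.save('T5.npy',T)
a=cams.grab_frame('scene');b=cams.grab_frame('top')
cv2.imwrite('pics/s5raw.png',a);cv2.imwrite('pics/t5raw.png',b);print(proj('scene',T[:3,3]),proj('top',T[:3,3]))
u,v=proj('scene',T[:3,3])[0].astype(int);crop('','s5',u-50,v-40,u+50,v+50,a)
u,v=proj('top',T[:3,3])[0].astype(int);crop('','t5',u-50,v-40,u+50,v+50,b)"
```

```text
clock: 7.07
eef_pos: [588.9, -187.2, 234.7]
tcp_rot: [-1.573, -0.0, -0.181]
contact_force: [0.2, -0.5, -0.3]
opening: 0.173
[ 588.946 -187.167  234.719] [-1.573 -0.    -0.181]
[[207.947 180.058]] [[314.244 157.135]]
s5 6 157 140
t5 6 264 117
```

View pics/s5.png

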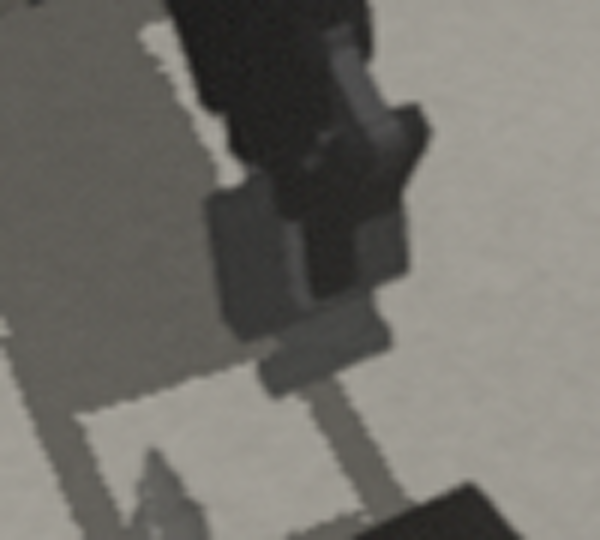

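View pics/t5.png

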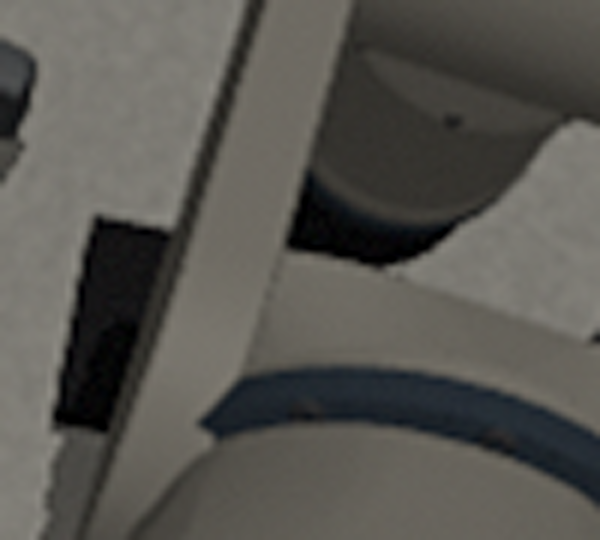

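```bash
cat > ov.py <<'E'
from crop import *
from itertools import product
M=np.array([[1,0,0],[0,0,-1],[0,1,0]])
def box(x,y,z): return np.array(list(product((-x,x),(-y,y),z)),float)
ED=[(0,1),(2,3),(4,5),(6,7),(0,2),(1,3),(4,6),(5,7),(0,4),(1,5),(2,6),(3,7)]
def overlay(im,cam,T,off,x0,y0,s,tool=None):
    """key with origin offset off in tool coordinates"""
    w=lambda L:(np.asarray(L)@M.T+off)@T[:3,:3].T+T[:3,3]
    big=im
    g=lambda P:((proj(cam,P,tool)-[x0,y0]+.5)*s-.5).astype(int)
    for b,c in ((box(8,30,(6,56)),(0,255,0)),(box(6,22,(-23,-13)),(0,0,255))):
        q=g(w(b))
        for i,j in ED: cv2.line(big,tuple(map(int,q[i])),tuple(map(int,q[j])),c,1)
    t=np.linspace(0,2*np.pi,40)
    for z in (0,6):
        cv2.polylines(big,[g(w(np.c_[18*np.cos(t),18*np.sin(t),0*t+z]))],True,(255,255,0),1)
    return big
E
python3 -c "
from ov import *
T=np.load('T5.npy');im=cv2.imread('pics/s5raw.png')[140:230,157:257]
b=cv2.resize(im,None,fx=6,fy=6,interpolation=cv2.INTER_CUBIC);b=cv2.convertScaleAbs(b,alpha=1.7)
cv2.imwrite('pics/s5o.png',np.vstack([overlay(b.copy(),'scene',T,[0,28,0],157,140,6)]))"
```

```text
(no output)
```

View pics/s5o.png

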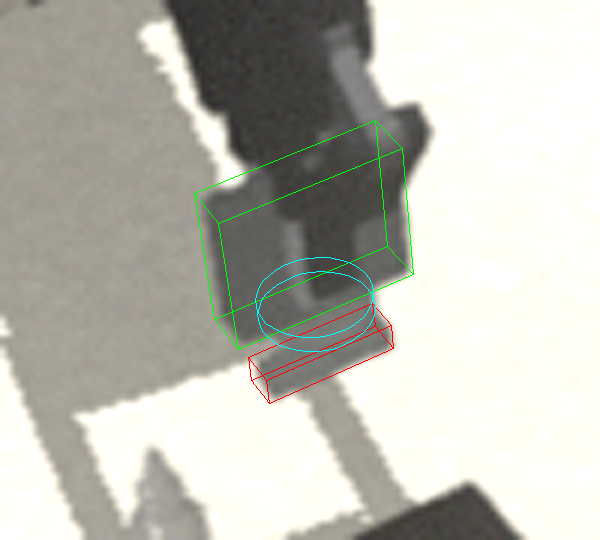

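```bash
cat > f4.py <<'E'
from crop import *
T2=lambda l:un(l,4.4444,95,90);S2=lambda l:un(l,5,260,90)
D=[[110,130,155],[110,-130,155]]
cv=cov([[95,124,0],[95,-124,0],[-95,124,0],[-95,-124,0]])
obs=[("top",D,T2([(18,165),(445,33)])),("top",cv,T2([(50,225),(455,98),(175,515),(570,382)])),("top",cov([[0,0,0]]),T2([(311.5,304)])),
("scene",D,S2([(713,152),(597,470)])),("scene",cv,S2([(628,135),(505,443),(297,212),(130,498)]))]
f=lambda p:np.concatenate([(proj(n,zr(p,L))-px).ravel() for n,L,px in obs])
s=least_squares(f,[600,200,0,.3],loss='soft_l1');print(s.x,np.degrees(s.x[3]))
g=lambda p:np.concatenate([(proj(n,zr([p[0],p[1],0,p[2]],L))-px).ravel() for n,L,px in obs])
s=least_squares(g,[600,200,.3],loss='soft_l1');print(s.x,np.degrees(s.x[2]));print(s.fun.reshape(-1,2).round(1).tolist())
E
python3 f4.py
cat >> h.py <<'E'
def covT(x,y,yaw,z=0):
    T=np.eye(4);R=Ro.from_euler('z',yaw).as_matrix();T[:3,:3]=R@C30;T[:3,3]=R@[-10,0,107.5]+[x,y,z];return T
TK=np.array([[1,0,0],[0,0,-1],[0,1,0.]]) # key->tool axes
def tcpfor(C,h,off,turn=0,d=(0,0)):
    """TCP pose with key origin at h above the cover origin (+d along cover x,y), key turned by turn deg about z; off=key origin in tool"""
    K=C.copy();K[:3,3]=C[:3,3]+C[:3,:3]@[d[0],d[1],h];K[:3,:3]=C[:3,:3]@Ro.from_euler('z',np.radians(turn)).as_matrix()
    T=np.eye(4);T[:3,:3]=K[:3,:3]@TK.T;T[:3,3]=K[:3,3]-T[:3,:3]@np.asarray(off);return T
E
python3 -c "
from h import *
C=covT(614.5,189.5,np.radians(21.5));print(C)
T=tcpfor(C,100,[0,28,0]);print(T);togo(T)"
```

```text
[614.53  189.596  -2.801   0.376] 21.53708093613007
[614.797 188.213   0.377] 21.585939588166365
[[-0.8, 0.5], [0.9, -2.0], [-1.4, -0.2], [1.1, -2.8], [0.9, -0.0], [-1.2, -0.5], [1.0, 0.3], [-0.4, -0.9], [-1.1, -0.2], [0.6, 0.3], [-0.2, -1.5], [0.2, 0.9], [0.1, -1.2]]
[[  0.806  -0.367  -0.465 605.196]
 [  0.317   0.93   -0.183 185.835]
 [  0.5     0.      0.866 107.5  ]
 [  0.      0.      0.      1.   ]]
[[  0.806   0.465  -0.367 545.649]
 [  0.317   0.183   0.93  162.379]
 [  0.5    -0.866   0.    218.351]
 [  0.      0.      0.      1.   ]]
turn deg [  8.35 -31.13 -29.45] shift cm [-10.385   1.258  33.585]
```

```bash
python3 -m crank '[[0,0,0,-1,-1,1.5,-1],[0,0,0,-1,-1,3,-1],[0,0,0,-1,-1,3.2,-1],[0,0,0,-1,-1,3.3,-1],[0,0,0,-1,-1,3.3,-1],[0,0,0,-1,0,3.3,-1],[0,0,0,-1,0,3.3,-1],[0,0,0,-1,0,3.3,-1],[0,0,0,-1,0,3.3,-1],[0,0,0,-1,0,2,-1]]'
python3 -c "
from h import *
C=covT(614.5,189.5,np.radians(21.5))
T=tcpfor(C,110,[0,28,0]);togo(T)"
```

```text
clock: 8.0
eef_pos: [533.6, 129.5, 268.7]
tcp_rot: [-1.576, 0.024, -0.19]
contact_force: [-0.1, 0.3, -1.1]
opening: 0.177
turn deg [  8.38 -31.7  -30.63] shift cm [0.238 4.15  3.207]
```

```bash
python3 -m crank '[[0.9,-3.4,-3.3,0,0,0.3,-1],[0.9,-3.4,-3.3,0,0,0.3,-1],[0.9,-3.4,-3.3,0,0,0.3,-1],[0.9,-3.4,-3.3,0,0,0.3,-1],[0.9,-3.4,-3.3,0,0,0.3,-1],[0.9,-3.4,-3.3,0,0,0.3,-1],[0.9,-3.4,-3.3,0,0,0.3,-1],[0.9,-3.4,-3.3,0,0,0,-1],[0.6,-2.5,-2.4,0,0,0,-1],[0,0,0,0,0,0,-1]]'
python3 -c "
from h import *
C=covT(614.5,189.5,np.radians(21.5))
T=tcpfor(C,110,[0,28,0]);togo(T);print(r.sense()['qpos'])"
```

```text
clock: 8.83
eef_pos: [521.4, 156.2, 251.5]
tcp_rot: [-1.568, -0.487, 0.372]
contact_force: [0.1, 1.1, -2.3]
opening: 0.18
turn deg [-0.07 -0.18 -2.12] shift cm [ 0.604  3.093 -0.318]
[ 0.253  0.012  2.133  0.119  0.517 -0.209]
```

```bash
python3 -m crank '[[0,-0.1,-2.1,0.6,0,-0.3,-1],[0,0,0,0,0,0,-1],[0,0,0,0,0,0,-1],[0,0,0,0,0,0,-1],[0,0,0,0,0,0,-1],[0,0,0,0,0,0,-1],[0,0,0,0,0,0,-1],[0,0,0,0,0,0,-1],[0,0,0,0,0,0,-1],[0,0,0,0,0,0,-1]]'
python3 -c "
from crop import *
C=covT(614.5,189.5,np.radians(21.5))
T=tcpfor(C,110,[0,28,0]);togo(T)
T=tcp();np.save('T6.npy',T);im=cams.grab_frame('wrist');cv2.imwrite('pics/w6raw.png',im)
cv2.imwrite('pics/w6.png',cv2.resize(im,None,fx=1.5,fy=1.5,interpolation=cv2.INTER_CUBIC))"
```

```text
clock: 9.67
eef_pos: [525.3, 155.1, 249.9]
tcp_rot: [-1.564, -0.508, 0.365]
contact_force: [0.5, 0.2, -1.1]
opening: 0.179
turn deg [-0.1  -0.51 -0.88] shift cm [ 0.336  2.811 -0.069]
```

View pics/w6.png

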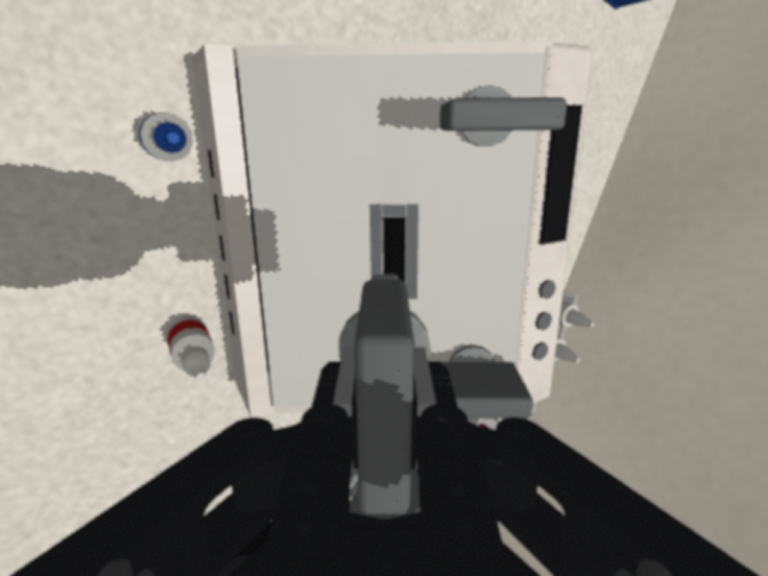

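```bash
python3 -c "
from crop import *
im=cv2.imread('pics/w6raw.png');crop('','w6a',120,10,400,220,im);crop('','w6b',225,120,305,220,im);crop('','w6c',140,230,400,290,im)"
```

```text
w6a 2 120 10
w6b 6 225 120
w6c 3 140 230
```

View pics/w6a.png

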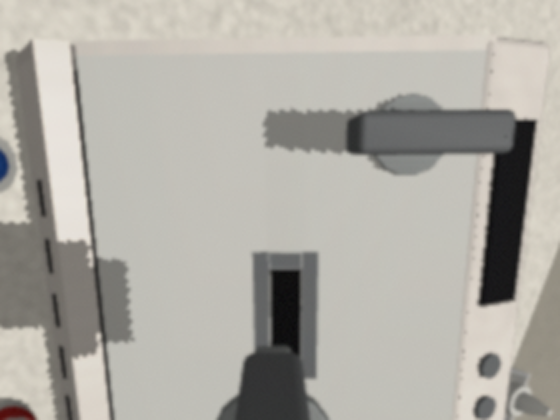

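View pics/w6b.png

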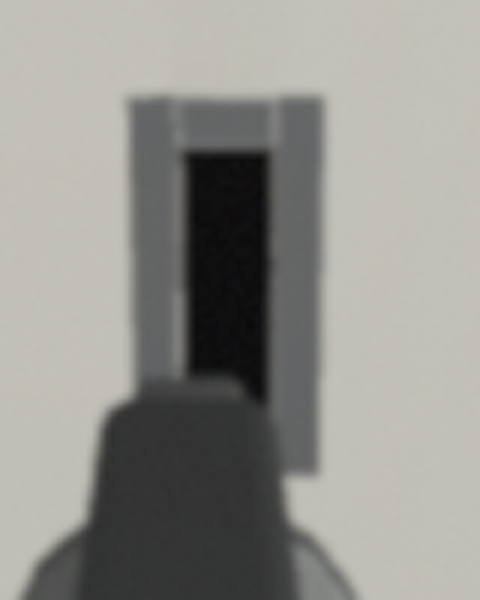

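View pics/w6c.png

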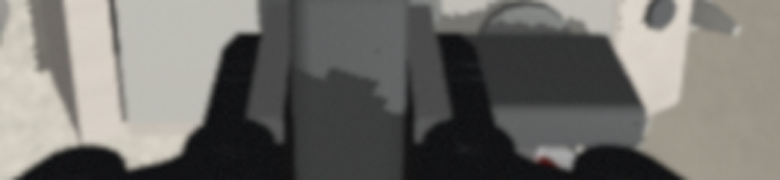

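```bash
cat > f6.py <<'E'
from crop import *
T=np.load('T6.npy')
A=lambda l:un(l,2,120,10);B=lambda l:un(l,6,225,120);Cc=lambda l:un(l,3,140,230)
px=np.r_[B([(127,97),(323,97),(318,473),(183,150),(272,150)]),A([(77,50),(488,50),(409,135)]),Cc([(127,122)])]
def L(m): a=8+m;b=25+m;return np.array([[-a,b,0],[a,b,0],[a,-b,0],[-8,25,0],[8,25,0],[-95,124,0],[95,124,0],[58,88,6],[-95,-124,0]],float)
def f(p,idx=slice(None)):
    C=covT(p[0],p[1],p[3],p[2]);P=L(p[4])@C[:3,:3].T+C[:3,3]
    return (proj('wrist',P,T)-px)[idx].ravel()
for tag,idx in (('all',slice(None)),('slot',slice(0,5))):
    s=least_squares(f,[614,189,0,.376,9],loss='soft_l1',args=(idx,));print(tag,s.x,np.degrees(s.x[3]));print(s.fun.reshape(-1,2).round(1).tolist())
    C=covT(s.x[0],s.x[1],s.x[3],s.x[2]);D=np.linalg.inv(T)@C;print('slot in tool',D[:3,3], 'yaw err',togo(tcpfor(C,110,[0,28,0]),T))
g=lambda q:f([q[0],q[1],0,q[2],q[3]])
s=least_squares(g,[614,189,.376,9],loss='soft_l1');print('z0',s.x,np.degrees(s.x[2]));print(s.fun.reshape(-1,2).round(1).tolist())
# key in the same picture
E
python3 f6.py
```

```text
all [614.52  190.794   0.379   0.374   8.59 ] 21.45492611844629
[[-0.2, 0.1], [0.1, -0.1], [-0.1, -0.3], [-0.9, -0.3], [-0.0, -0.4], [-0.4, 2.6], [3.2, 0.1], [0.4, 0.2], [-0.2, -0.5]]
turn deg [-0.12 -0.47 -0.88] shift cm [0.397 2.802 0.058]
slot in tool [  6.095 166.003   0.303] yaw err None
slot [616.502 190.462  -2.359   0.368   8.878] 21.067645336582824
[[-0.0, 0.1], [0.5, 0.1], [-0.0, -0.2], [-0.6, -0.0], [0.1, -0.0]]
turn deg [-0.31 -0.13 -0.88] shift cm [0.415 3.125 0.007]
slot in tool [  6.276 169.232  -0.668] yaw err None
z0 [614.718 190.813   0.375   8.615] 21.475969206942153
[[-0.3, 0.1], [0.1, -0.1], [-0.1, -0.4], [-1.0, -0.3], [-0.1, -0.4], [-0.3, 2.7], [3.0, 0.2], [0.2, 0.3], [-0.0, -0.6]]
```

```bash
python3 -c "
from ov import *
for off in ([0,28,0],[-.8,28,-3],[-.8,35,-3],[0,28,-1]):
    P=np.array([[-6,22,-23],[6,22,-23],[-8,30,6],[8,30,6],[-8,30,56],[8,30,56]],float)@M.T+off
    print(off,(((proj('wrist',P,np.eye(4))-[225,120]+.5)*6-.5)).round(0).tolist())
im=cv2.imread('pics/w6raw.png')[160:360,190:320]
b=cv2.convertScaleAbs(cv2.resize(im,None,fx=3,fy=3,interpolation=cv2.INTER_CUBIC),alpha=1.5)
o=[overlay(b.copy(),'wrist',np.eye(4),off,190,160,3,np.eye(4)) for off in ([0,28,0],)]
cv2.imwrite('pics/w6o.png',np.hstack([b]+o))
"
```

```text
[0, 28, 0] [[137.0, 378.0], [247.0, 378.0], [106.0, 393.0], [280.0, 393.0], [73.0, 637.0], [318.0, 637.0]]
[-0.8, 28, -3] [[129.0, 404.0], [239.0, 404.0], [97.0, 424.0], [270.0, 424.0], [62.0, 679.0], [304.0, 678.0]]
[-0.8, 35, -3] [[131.0, 384.0], [238.0, 384.0], [101.0, 400.0], [267.0, 400.0], [68.0, 631.0], [298.0, 631.0]]
[0, 28, -1] [[137.0, 387.0], [247.0, 387.0], [106.0, 404.0], [279.0, 403.0], [73.0, 651.0], [317.0, 651.0]]
```

View pics/w6o.png

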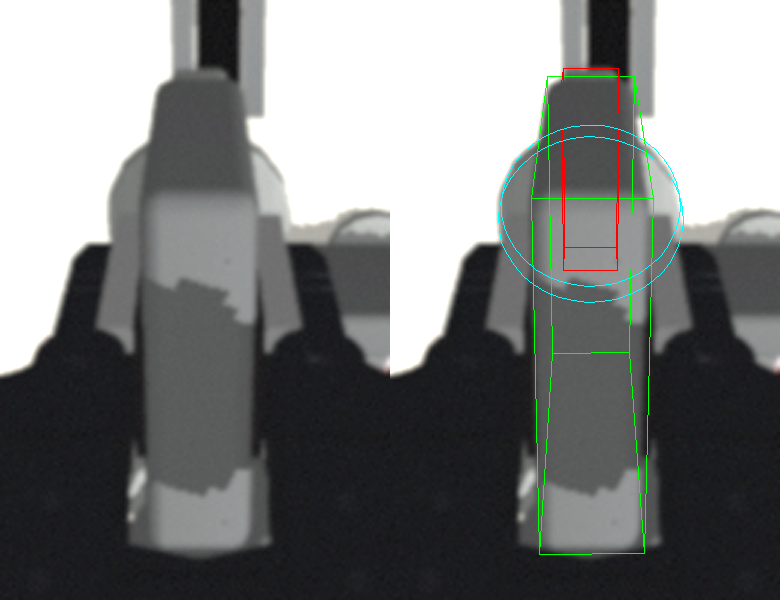

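```bash
cat >> h.py <<'E'
CC=covT(614.6,190.6,np.radians(21.45)); OFF=[-0.6,28,0.2]
E
python3 -c "
from h import *
togo(tcpfor(CC,40,OFF))"
```

```text
turn deg [-0.12 -0.46 -0.87] shift cm [0.538 9.836 0.005]
```

```bash
python3 -m crank '[[-0.1,-0.5,-0.9,0.5,0.5,0,-1],[0,0,0,0,1.4,0,-1],[0,0,0,0,1.6,0,-1],[0,0,0,0,1.6,0,-1],[0,0,0,0,1.6,0,-1],[0,0,0,0,1.2,0,-1],[0,0,0,0,0.6,0,-1],[0,0,0,0,0,0,-1],[0,0,0,0,0,0,-1],[0,0,0,0,0,0,-1]]'
python3 -c "
from h import *
togo(tcpfor(CC,40,OFF))"
```

```text
clock: 10.55
eef_pos: [572.0, 173.1, 178.3]
tcp_rot: [-1.572, -0.529, 0.375]
contact_force: [0.9, 0.2, -1.2]
opening: 0.178
turn deg [0.03 0.05 0.28] shift cm [-0.361  1.135  0.053]
```

```bash
python3 -m crank '[[0,0,0.3,-0.3,0,0,-1],[0,0,0,0,0.5,0,-1],[0,0,0,0,0.5,0,-1],[0,0,0,0,0,0,-1],[0,0,0,0,0,0,-1],[0,0,0,0,0,0,-1],[0,0,0,0,0,0,-1],[0,0,0,0,0,0,-1],[0,0,0,0,0,0,-1],[0,0,0,0,0,0,-1]]'
python3 -c "
from ov import *
togo(tcpfor(CC,40,OFF))
T=tcp();np.save('T7.npy',T);im=cams.grab_frame('wrist');cv2.imwrite('pics/w7raw.png',im)
b=cv2.resize(im[140:300,190:320],None,fx=3,fy=3,interpolation=cv2.INTER_CUBIC)
o=overlay(b.copy(),'wrist',np.eye(4),OFF,190,140,3,np.eye(4))
for a in ([8,25],[16.6,33.6]):
    P=np.array([[-a[0],-a[1],0],[a[0],-a[1],0],[a[0],a[1],0],[-a[0],a[1],0]])@CC[:3,:3].T+CC[:3,3]
    q=((proj('wrist',P,T)-[190,140]+.5)*3-.5).astype(int);cv2.polylines(o,[q],True,(255,0,255),1)
cv2.imwrite('pics/w7.png',np.hstack([b,o]))
"
```

```text
clock: 11.38
eef_pos: [574.9, 174.0, 170.2]
tcp_rot: [-1.572, -0.527, 0.375]
contact_force: [0.1, 1.0, -1.5]
opening: 0.176
turn deg [0.06 0.05 0.19] shift cm [-0.212  0.281  0.075]
```

View pics/w7.png

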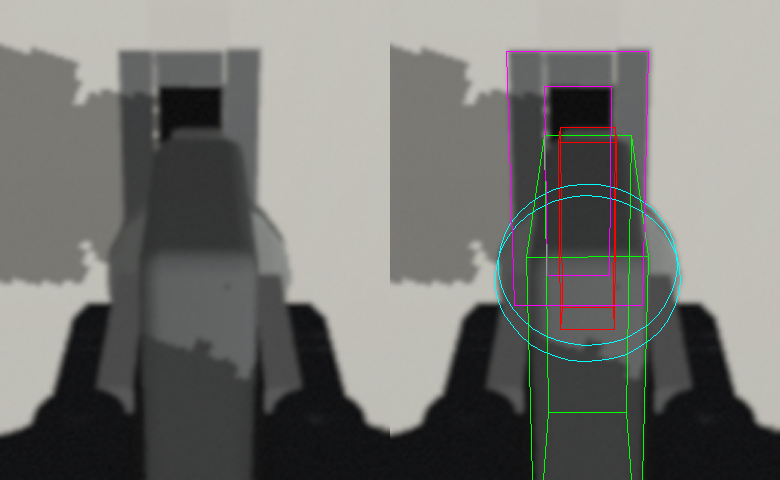

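```bash
python3 -m crank '[[0,0,0.2,-0.2,0,0.1,-1],[0,0,0,0,0.5,0,-1],[0,0,0,0,0.5,0,-1],[0,0,0,0,0,0,-1],[0,0,0,0,0,0,-1],[0,0,0,0,0,0,-1],[0,0,0,0,0,0,-1],[0,0,0,0,0,0,-1],[0,0,0,0,0,0,-1],[0,0,0,0,0,0,-1]]'
python3 -c "
from h import *
togo(tcpfor(CC,27,OFF))"
```

```text
clock: 12.27
eef_pos: [577.8, 176.3, 159.2]
tcp_rot: [-1.572, -0.523, 0.375]
contact_force: [-0.2, -0.2, -1.5]
opening: 0.177
turn deg [ 0.06  0.05 -0.06] shift cm [ 0.03   0.446 -0.039]
```

```bash
python3 -m crank '[[0,0,0,0,0.2,0,-1],[0,0,0,0,0.2,0,-1],[0,0,0,0,0.2,0,-1],[0,0,0,0,0.2,0,-1],[0,0,0,0,0.2,0,-1],[0,0,0,0,0.2,0,-1],[0,0,0,0,0,0,-1],[0,0,0,0,0,0,-1],[0,0,0,0,0,0,-1],[0,0,0,0,0,0,-1]]'
python3 -c "
from h import *
togo(tcpfor(CC,0,OFF));s=r.sense();print(s['contact_force'],s['wrist_torque'])"
```

```text
clock: 13.1
eef_pos: [584.1, 178.8, 147.5]
tcp_rot: [-1.572, -0.523, 0.375]
contact_force: [0.5, -0.3, -1.5]
opening: 0.179
turn deg [ 0.06  0.05 -0.06] shift cm [ 0.028  1.804 -0.036]
[ 0.48  -0.256 -1.493] [-0.137  0.313  0.013]
```

```bash
python3 -c "
from ov import *
T=tcp();im=cams.grab_frame('wrist');a=cams.grab_frame('scene')
b=cv2.resize(im[120:280,180:330],None,fx=3,fy=3,interpolation=cv2.INTER_CUBIC)
u,v=proj('scene',CC[:3,3])[0].astype(int)
c=cv2.resize(a[v-45:v+35,u-30:u+30],None,fx=6,fy=6,interpolation=cv2.INTER_CUBIC);c=cv2.convertScaleAbs(c,alpha=1.4)
cv2.imwrite('pics/w8.png',np.hstack([b,c[:480,:340]]));print(b.shape,c.shape)
"
```

```text
(480, 450, 3) (480, 360, 3)
```

View pics/w8.png

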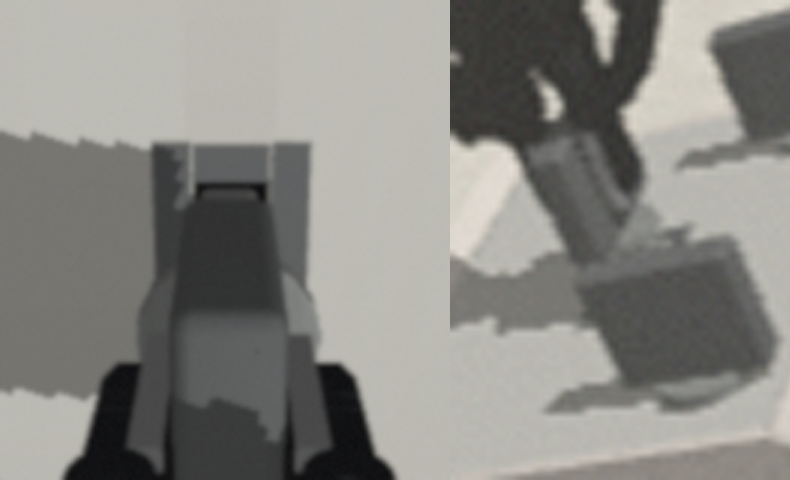

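```bash
python3 -m crank '[[0,0,0,0,0.2,0,-1],[0,0,0,0,0.2,0,-1],[0,0,0,0,0.2,0,-1],[0,0,0,0,0.2,0,-1],[0,0,0,0,0.2,0,-1],[0,0,0,0,0.2,0,-1],[0,0,0,0,0,0,-1],[0,0,0,0,0,0,-1],[0,0,0,0,0,0,-1],[0,0,0,0,0,0,-1]]'
python3 -c "
from h import *
togo(tcpfor(CC,0,OFF));s=r.sense();print(s['contact_force'],s['wrist_torque'])"
```

```text
clock: 14.03
eef_pos: [590.3, 181.2, 136.0]
tcp_rot: [-1.572, -0.523, 0.375]
contact_force: [0.3, 0.6, -0.9]
opening: 0.175
turn deg [ 0.06  0.05 -0.05] shift cm [ 0.024  0.469 -0.03 ]
[ 0.3    0.609 -0.908] [-0.095  0.369  0.074]
```

No contact so far; the last 5 mm go slowly, watching the force.

```bash
python3 -m crank '[[0,0,0,0,0.1,0,-1],[0,0,0,0,0.1,0,-1],[0,0,0,0,0.1,0,-1],[0,0,0,0,0.05,0,-1],[0,0,0,0,0,0,-1],[0,0,0,0,0,0,-1],[0,0,0,0,0,0,-1],[0,0,0,0,0,0,-1],[0,0,0,0,0,0,-1],[0,0,0,0,0,0,-1]]'
python3 -c "
from h import *
togo(tcpfor(CC,0,OFF));s=r.sense();print(s['contact_force'],s['wrist_torque'])"
```

```text
clock: 14.87
eef_pos: [592.3, 181.9, 133.0]
tcp_rot: [-1.572, -0.523, 0.375]
contact_force: [0.8, 0.2, -1.4]
opening: 0.181
turn deg [ 0.06  0.05 -0.02] shift cm [-0.007  0.111 -0.03 ]
[ 0.783  0.189 -1.391] [-0.089  0.299  0.064]
```

```bash
python3 -m crank '[[0,0,0,0,0.05,0,-1],[0,0,0,0,0.05,0,-1],[0,0,0,0,0.05,0,-1],[0,0,0,0,0.05,0,-1],[0,0,0,0,0,0,-1],[0,0,0,0,0,0,-1],[0,0,0,0,0,0,-1],[0,0,0,0,0,0,-1],[0,0,0,0,0,0,-1],[0,0,0,0,0,0,-1]]'
python3 -c "
from h import *
togo(tcpfor(CC,0,OFF));s=r.sense();print(s['contact_force'],s['wrist_torque'])"
```

```text
clock: 15.7
eef_pos: [593.1, 182.2, 131.7]
tcp_rot: [-1.572, -0.524, 0.375]
contact_force: [-2.1, -1.3, 1.9]
opening: 0.179
turn deg [0.06 0.05 0.02] shift cm [-0.023 -0.05  -0.024]
[-2.08  -1.274  1.919] [-0.141  0.254 -0.067]
```

```bash
python3 -m crank '[[0,0,0,0,0.05,0,-1],[0,0,0,0,0.05,0,-1],[0,0,0,0,0,0,-1],[0,0,0,0,0,0,-1],[0,0,0,0,0,0,-1],[0,0,0,0,0,0,-1],[0,0,0,0,0,0,-1],[0,0,0,0,0,0,-1],[0,0,0,0,0,0,-1],[0,0,0,0,0,0,-1]]'
python3 -c "
from h import *
togo(tcpfor(CC,0,OFF));s=r.sense();print(s['contact_force'],s['wrist_torque'])
im=cams.grab_frame('wrist');a=cams.grab_frame('scene')
b=cv2.resize(im[120:280,180:330],None,fx=3,fy=3,interpolation=cv2.INTER_CUBIC)
u,v=proj('scene',CC[:3,3])[0].astype(int)
c=cv2.resize(a[v-45:v+35,u-30:u+30],None,fx=6,fy=6,interpolation=cv2.INTER_CUBIC);c=cv2.convertScaleAbs(c,alpha=1.4)
cv2.imwrite('pics/w9.png',np.hstack([b,c[:480,:340]]))"
```

```text
clock: 16.53
eef_pos: [593.2, 182.2, 131.8]
tcp_rot: [-1.572, -0.524, 0.375]
contact_force: [-2.4, -0.6, 0.6]
opening: 0.179
turn deg [0.06 0.05 0.04] shift cm [-0.034 -0.049 -0.02 ]
[-2.425 -0.581  0.612] [-0.184  0.313  0.003]
```

View pics/w9.png

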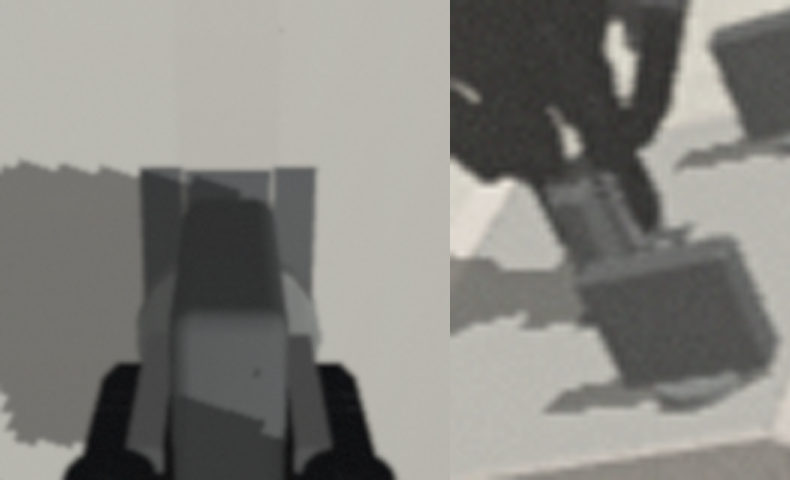

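```bash
python3 -m crank '[[0,0,0,0,0.15,0,-1],[0,0,0,0,0.15,0,-1],[0,0,0,0,0.15,0,-1],[0,0,0,0,0.15,0,-1],[0,0,0,0,0.15,0,-1],[0,0,0,0,0.15,0,-1],[0,0,0,0,0.15,0,-1],[0,0,0,0,0.15,0,-1],[0,0,0,0,0.15,0,-1],[0,0,0,0,0.15,0,-1]]' 90
python3 -c "
from h import *
togo(tcpfor(CC,0,OFF));s=r.sense();print(s['contact_force'],s['wrist_torque'])"
```

```text
clock: 17.47
eef_pos: [593.2, 182.2, 131.7]
tcp_rot: [-1.57, -0.53, 0.375]
contact_force: [-19.0, -9.2, 28.0]
opening: 0.173
turn deg [-0.07  0.05  0.37] shift cm [-0.025 -0.058 -0.017]
[-18.98   -9.152  28.005] [-0.721  1.224 -0.052]
```

```bash
python3 -m crank '[[0,0,0,0,0,0,-1],[0,3,0,0,0,0,-1],[0,5,0,0,0.02,0,-1],[0,6,0,0,0.02,0,-1],[0,6,0,0,0.02,0,-1],[0,6,0,0,0.02,0,-1],[0,6,0,0,0.02,0,-1],[0,6,0,0,0.02,0,-1],[0,6,0,0,0.02,0,-1],[0,0,0,0,0,0,-1]]' 90
python3 -c "
from h import *
togo(tcpfor(CC,0,OFF,-90));s=r.sense();print(s['contact_force'],s['wrist_torque'],s['qpos'])"
```

```text
clock: 18.3
eef_pos: [593.7, 181.5, 132.1]
tcp_rot: [-1.169, -0.359, -0.504]
contact_force: [-0.3, 0.4, -0.8]
opening: 0.175
turn deg [-0.47 43.91  0.17] shift cm [-0.115 -0.034 -0.086]
[-0.307  0.373 -0.809] [-0.114  0.407 -0.015] [0.264 0.32  2.12  0.317 0.181 0.397]
```

```bash
python3 -m crank '[[0,4,0,-0.1,0,-0.08,-1],[0,6,0,0,0.02,0,-1],[0,6,0,0,0.02,0,-1],[0,6,0,0,0.02,0,-1],[0,6,0,0,0.02,0,-1],[0,6,0,0,0.02,0,-1],[0,6,0,0,0.02,0,-1],[0,3,0,0,0.02,0,-1],[0,0,0,0,0,0,-1],[0,0,0,0,0,0,-1]]' 90
python3 -c "
from h import *
togo(tcpfor(CC,0,OFF,-90));s=r.sense();print(s['contact_force'],s['wrist_torque'],s['qpos'])
im=cams.grab_frame('wrist');a=cams.grab_frame('scene')
b=cv2.resize(im[60:300,140:370],None,fx=2,fy=2,interpolation=cv2.INTER_CUBIC)
u,v=proj('scene',CC[:3,3])[0].astype(int)
c=cv2.resize(a[v-45:v+35,u-30:u+30],None,fx=6,fy=6,interpolation=cv2.INTER_CUBIC);c=cv2.convertScaleAbs(c,alpha=1.4)
cv2.imwrite('pics/w10.png',np.hstack([b,c[:480,:340]]))"
```

```text
clock: 19.13
eef_pos: [593.7, 179.9, 131.8]
tcp_rot: [-1.036, -0.002, -1.196]
contact_force: [-1.3, 0.4, -0.1]
opening: 0.178
turn deg [-0.64  0.07  0.09] shift cm [-0.172 -0.033 -0.08 ]
[-1.276  0.43  -0.073] [-0.067  0.418  0.013] [0.262 0.32  2.122 0.324 0.176 1.154]
```

View pics/w10.png

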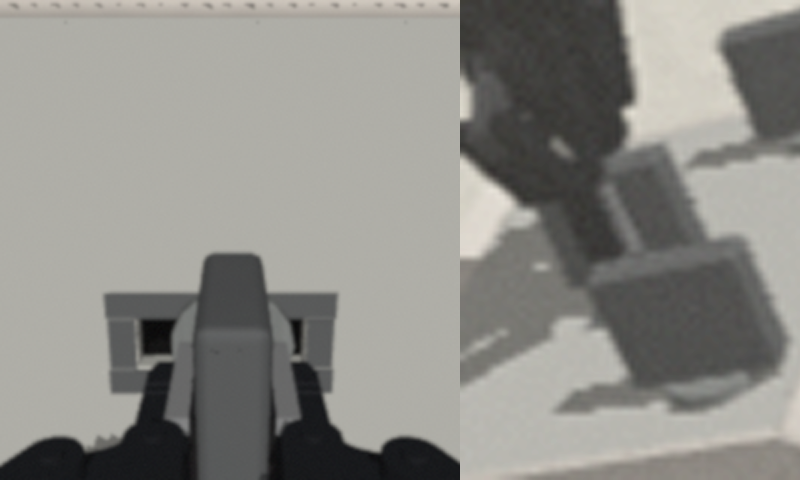

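```bash
python3 -m crank '[[-0.5,0,0,-0.1,0,-0.05,-1],[0,0,0,-0.1,0,-0.05,-1],[0,0,0,-0.05,0,0,-1],[0,0,0,0,0.1,0,-1],[0,0,0,0,0.1,0,-1],[0,0,0,0,0.1,0,-1],[0,0,0,0,0.1,0,-1],[0,0,0,0,0.1,0,-1],[0,0,0,0,0.1,0,-1],[0,0,0,0,0.1,0,-1]]' 90
python3 -c "
from h import *
togo(tcpfor(CC,0,OFF,-90));s=r.sense();print(s['contact_force'],s['wrist_torque'])
im=cams.grab_frame('wrist')
b=cv2.resize(im[160:300,140:370],None,fx=3,fy=3,interpolation=cv2.INTER_CUBIC)
cv2.imwrite('pics/w11.png',b)"
```

```text
clock: 20.07
eef_pos: [592.8, 181.9, 131.4]
tcp_rot: [-1.039, -0.007, -1.188]
contact_force: [-13.7, -7.7, 19.8]
opening: 0.174
turn deg [-0.46  0.63  0.07] shift cm [ 0.047 -0.055 -0.053]
[-13.74   -7.693  19.827] [-0.553  0.943 -0.228]
```

View pics/w11.png

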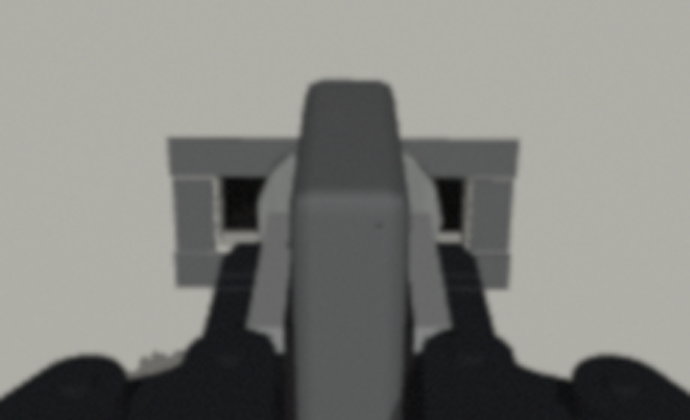

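```bash
python3 -m crank '[[0,0,0,0,0,0,-1],[0,0,0,0,0,0,-1],[0,0,0,0,0,0,-0.5],[0,0,0,0,0,0,-0.4],[0,0,0,0,0,0,-0.2],[0,0,0,0,0,0,0],[0,0,0,0,0,0,0],[0,0,0,0,0,0,0],[0,0,0,0,0,0,0],[0,0,0,0,0,0,0]]' 30
python3 -c "
from h import *
s=r.sense();print(s['contact_force'],s['wrist_torque'])
im=cams.grab_frame('wrist')
b=cv2.resize(im[160:300,140:370],None,fx=3,fy=3,interpolation=cv2.INTER_CUBIC)
cv2.imwrite('pics/w12.png',b)"
```

```text
clock: 20.95
eef_pos: [593.1, 182.5, 131.4]
tcp_rot: [-1.038, -0.008, -1.185]
contact_force: [-0.5, 0.1, -0.0]
opening: 0.5
[-0.459  0.131 -0.043] [-0.11   0.259  0.008]
```

View pics/w12.png

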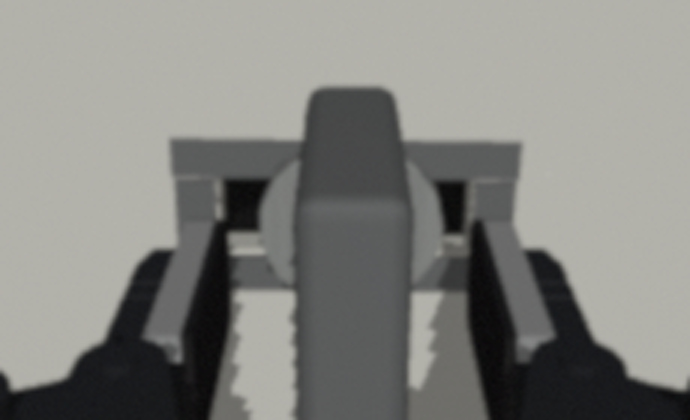

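```bash
python3 -m crank '[[0,0,0,0,-0.8,0,0],[0,0,0,0,-1.2,0,0],[0,0,0,0,-1.5,0,0],[0,0,0,0,-1.5,0,0],[0,0,0,0,-1.5,0,0],[0,0,0,0,-1.5,0,0],[0,0,0,0,-1.5,0,0],[0,0,0,0,-1.5,0,0],[0,0,0,0,0,0,0],[0,0,0,0,0,0,0]]'
python3 -c "
from h import *
s=r.sense();print(s['contact_force'])
im=cams.grab_frame('wrist')
cv2.imwrite('pics/w13.png',cv2.resize(im,None,fx=1.5,fy=1.5,interpolation=cv2.INTER_CUBIC))"
```

```text
clock: 21.83
eef_pos: [536.2, 159.6, 232.8]
tcp_rot: [-1.039, -0.01, -1.186]
contact_force: [0.4, 0.6, -0.2]
opening: 0.501
[ 0.373  0.608 -0.167]
```

View pics/w13.png

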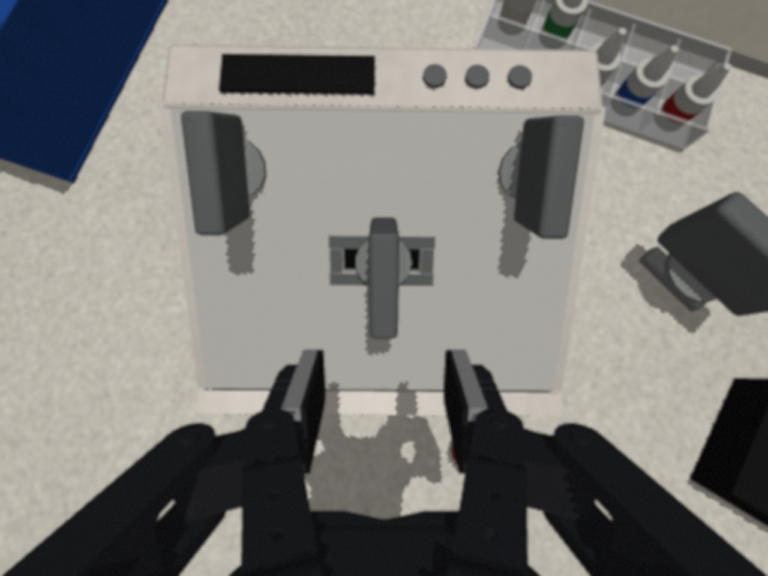

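```bash
python3 -m crank '[[0,0,0,0,-1.5,0,0],[0,0,0,0,-2,0,0],[0,0,0,0,-2,0,0],[0,0,0,0,-2,0,0],[0,0,0,0,-2,0,0],[0,0,0,0,-2,0,0],[0,0,0,0,-2,0,0],[0,0,0,0,-2,0,0],[0,0,0,0,0,0,0],[0,0,0,0,0,0,0]]'
python3 -c "
from crop import *
T=tcp();w=cams.grab_frame('wrist');s=cams.grab_frame('scene');t=cams.grab_frame('top')
cv2.imwrite('pics/f1.png',np.hstack([cv2.resize(s,(400,300)),cv2.resize(t,(400,300))]))
crop('','f2',255,80,415,210,s);crop('','f3',95,90,345,225,t)"
```

```text
clock: 22.72
eef_pos: [460.7, 130.6, 362.6]
tcp_rot: [-1.053, -0.008, -1.187]
contact_force: [-0.2, -0.2, -1.5]
opening: 0.501
f2 4 255 80
f3 3 95 90
```

View pics/f1.png

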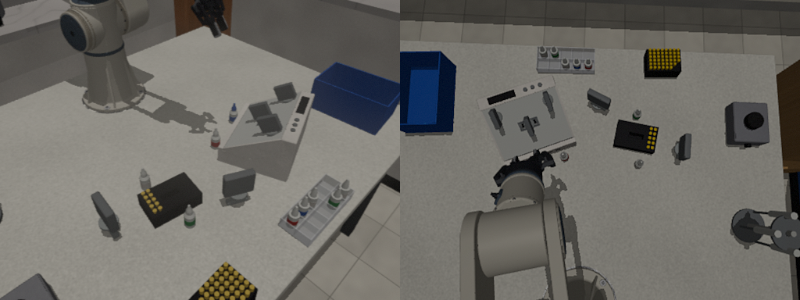

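View pics/f2.png

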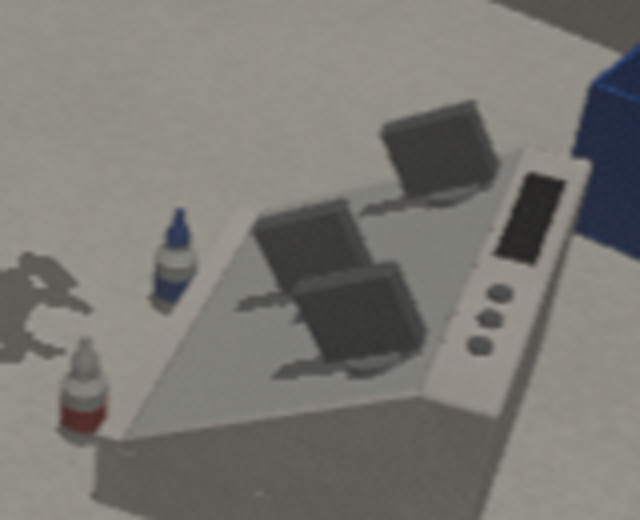

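View pics/f3.png

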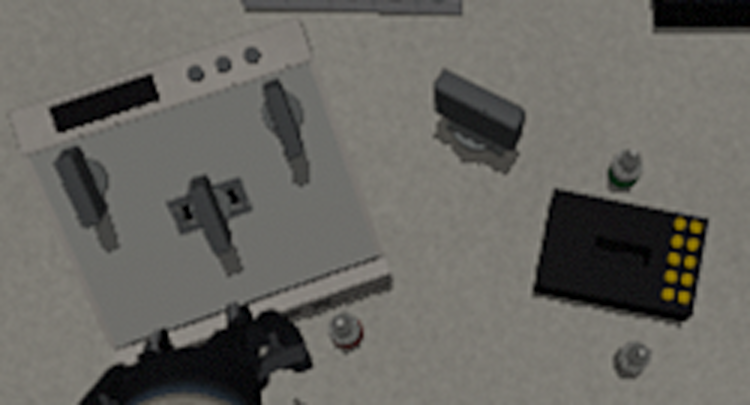

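```bash
python3 -c "
from rig import order
print(order.sign_off())"
```

```text
the job is handed in; nothing more can be done
None
```

The loose T-key is fitted in the cover. I took it from the parking block, passed its crossbar through the middle slot, and pressed until the flange sat firmly (about 35 N, no further movement). Then I turned it a quarter turn, pressed again (about 25 N), let go and backed the arm away. The job was handed in at about 23 s of the 59 s.

**Last checks:**
- The key's wing runs up the slope like the two fitted keys, at the same tilt. The parking block's slot is empty.
- All four dropper bottles are standing where they were, judged by eye. The blue one was hidden by the arm in the last top view but stands in the scene view.
- The gripper is open and clear of everything. The contact force reads about zero.

**What disagreed:**
- **Key height:** the first corner fits from the wrist camera put the key about 7 mm too low, probably because its edges are rounded. I used the block's stated height instead, and an overlay of the key model on the wrist and scene pictures supported it.
- **Key centring:** the key sits about 1 to 2 mm off the slot's centre, within the slot's play. It slid about 1 mm down the slope when released.

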